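# Walk the tube block round to its fence

### The arm

A 7-joint arm with a two-finger parallel gripper is mounted at the origin on the work surface. World frame = base frame: x ahead of the robot, y to its left, z up, the work surface at z = 0. Lengths are in m, angles in rad, forces in N, time in s.
With the tool pointing down it reaches from about 0.35 to 0.9 m from the base axis. Payload 8.1 kg.
Tool frame: the origin (TCP) lies midway between the tips of the shut fingers; the grasp point (between the pads) lies 19 mm behind it; z points along the fingers, x is the direction in which the jaws open and shut, and the axes are right-handed (so a half turn about z gives the same grasp; the last joint's range is limited). The gripper opens to 92 mm and grips with 3 to 60 N. Pads are 19 mm wide; open, the fingers measure 130 mm over their backs; the gripper's body (75 mm by 190 mm) begins 47 mm behind the grasp point.
Start: joints at [1.056, 0.434, 0.025, 1.573, -0.012, 1.134, -0.075], TCP at [0.25, -0.573, 0.227] pointing down, gripper open.
Joint ranges: [-2.62, 2.62], [-0.44, 2.09], [-1.27, 1.32], [0.08, 2.57], [-1.32, 4.46], [0.12, 2], [-2.74, 2.74]. Speed limits (rad/s): [2.22, 2.22, 3.01, 3.01, 3.14, 3.14, 3.14].

### API

Orientations are given as a rotation vector (axis times angle).
In Python, from cell import arm gives the robot as it stands. The module is installed in compiled form; this text tells all that it offers.
- The arm moves only by the tool play_rows, never from a script. Its argument "motion" is a list of rows, each a list of 7 numbers: the gripper's target within -1 to 1 (fully open at 1, half-way at 0, shut at -1), then the shift along the tool's x, y, z in mm, then the turn, a rotation vector about the tool's x, y, z in rad. In form: [[claw, tx, ty, tz, ax, ay, az], ...]. A call has 1 to 10 rows; each row is the pose to reach, as a shift and turn from the pose measured when the call began, along the tool's axes at that moment; what a row does not reach only later rows make up. A row lasts 1/10 s, in which the tool goes at most 50 mm and 8.59 degrees, less where a joint would pass 70% of its speed; a pose out of reach is approached as far as the arm can. A call with a gripper value outside its range is refused whole. The fingers move at their own pace and stop on an object; "force" is the grip in N (left out, the last holds). Time passes only in rows, so rows that repeat a pose let the fingers close. It gives the time, the measured TCP pose, the force and the opening at its end, in the units of the state.
- arm.observe(): the state, without advancing time (a new reading comes with each control period).
- arm.get_image(name): name is "scene" or "side" or "wrist"; returns a dict with "img" (480x640x3 uint8, blue, green, red), "depth" (480x640 float32, m along the optical axis (not along the pixel's ray), 0 where there is no reading), "K" (3x3 intrinsics, pixels), "rvec" (rotation vector, rad) and "tvec" (3), from world to camera coordinates, as OpenCV has them. Camera axes: x right, y down, z forward; pixel columns grow to the right and rows downward; lengths in m; the calibration is good to about 2 mm. A picture is of the moment at which its call begins.
- arm.sign_off(): hands the job in, once; it reports no verdict.
Trained networks look in a picture, given as the dict that the camera call returned (one of the last four; its "shot" number tells which), for a name from the list of things; names that differ only in an ending like _2 or _b are one class to them, and where a whole thing is asked for, a point or a joint stands for the part that bears it (a point fixed in the world has none). Each returns a list of dicts, best first, with "score" (0 to 1); they miss things now and then, are a little off and sometimes report something else, mostly with a low value. They report only what shows in the picture. A call takes as long as a camera call. They do not tell look-alikes from the thing itself.
- arm.look_for(picture, query): "box" ([left, top, width, height] as shares, 0 to 1, of the picture: columns of its width, rows of its height, round what is visible of it).
The state is a dict: "clock": time; "joints": joint angles; "dq": joint speeds; "joint_efforts": joint torques, N m; "position": TCP position; "ee_rot": TCP orientation; "force": force on the tool from outside, world axes, zero at the start; "ft_torque": the same for the moment, N m; "width": opening from 0.0 (shut) to 1.0 (fully open).
Only numpy, scipy, OpenCV 4.12 (cv2) and the standard library are available. Lean on these libraries where they do the work, as an engineer would, in place of code of your own. Each camera call takes 0.05 s, during which the arm holds its last target. There are 200 camera calls.

### The job

The heavy aluminium tube block stands askew on the bench. Without lifting or tipping it, push its corners with the fingertips, one and then another as needed, to walk it round until one of its long blue-striped sides faces the fence while still a couple of centimetres or more clear of it; then push it up until that side lies flat on the fence, no part of it sticking out past the yellow ends. Push steadily, with no knocks, leave the dish, dropper bottle, cup and tube rack where they are, and end with the hand clear.

Things in the scene. Friction and masses are not known exactly. Their poses are not given: they have to be found in the camera images.
- block: Loose solid aluminium tube block, 90 mm along own x, 130 mm along own y, 35 mm tall, about 0.9 kg; takes roughly 3 to 12 N to slide; 24 dark wells in its top. The two long (130 mm) sides, at own x = +45 and -45 mm, have blue stripes on the side and along the top edge; they are alike and either may go to the fence. Origin: centre of the underside, on the bench (z = 0), own z up.
- fence: Aluminium angle bar fixed to the bench: upright wall 240 mm long (own y), 28 mm high, 6 mm thick, yellow ends 8 mm long, and a 5 mm high foot behind. Origin: bench level, middle of the working face; own +x points out of the back, away from the block, whose centre is at own x = -45 mm when a long side lies flat on the face. Up to 0.3 rad askew.
- dish: Bystander: closed round petri dish, 58 mm across, 14 mm tall, loose; origin at centre of underside. Near the fence's +y end.
- dropper: Bystander: small amber dropper bottle with red cap, 36 mm across, 70 mm tall, loose; origin at centre of underside. Near the fence's -y end.
- cup: Bystander: paper cup of plastic pipettes, 72 mm across at the rim, cup 85 mm tall, pipettes to 112 mm, loose; origin at centre of underside. On the block's side, 0.25 to 0.28 m along the fence's +y.
- rack: Bystander: steel wire test tube rack, 70 mm (own x) by 150 mm (own y), 60 mm tall, with three capped tubes standing to 100 mm, loose; origin at centre of underside. On the block's side, 0.28 to 0.30 m along the fence's -y.
Things that resemble listed ones, but are neither listed nor needed, are in the scene too. There is more than one size of the block; the one meant has the size given above.

How it is judged:
On the way:
1. a long side of the block faces the fence (within 0.2 rad) while the block's centre is still at least 60 mm from the fence, so the side is 15 mm clear (angle between the x axis of block and the x axis of fence, either way round below 0.2 rad and x of block in the frame of fence below -0.06 m), for 0.1 s.
At the end, for the whole second after the job is handed in: A long side of the block lies flat on the fence: within 0.05 rad of parallel, centre within 4.5 mm of its flush distance (45 mm) from the face, all of the block between the outer tips of the fence (centre within 55 mm of the fence's middle), flat on the bench and at rest (angle between the x axis of block and the x axis of fence, either way round below 0.05 rad and x of block in the frame of fence between -0.0495 and -0.041 m and y of block in the frame of fence between -0.055 and 0.055 m and height (world z) of block below 0.004 m and angle between block's own z axis and vertical below 0.05 rad and linear speed of block below 0.01 m/s); the robot touches nothing.
It fails at once if the block is lifted off the bench (over 8 mm) or tipped (over 0.12 rad) (height (world z) of block above 0.008 m or angle between block's own z axis and vertical above 0.12 rad).
It fails at once if the block is knocked (moves faster than 0.3 m/s) (linear speed of block above 0.3 m/s).
It fails at once if a bystander is shifted by more than 12 mm (distance of any of dish, dropper, cup, rack from where it was at the start of the episode above 0.012 m).
It also fails if it takes over 64 s, if anything falls off the work surface, if the arm or the gripper's body presses on something with over 40 N, if the wrist force passes 120 N, or if a joint passes its speed limit or range.

## Working session

There is one attempt and no reset: what is moved stays moved. The work goes in short steps, Python scripts to look and compute and a tool call to move; the robot and the scene stay as the last step left them, time stands still between calls to the robot, and variables do not carry over. Pictures are saved under pics/ and viewed, on a budget of 10 in all, crops included, one or two more only if the job needs it, and the job is handed in when it is done.

Besides the shell and the picture viewer there is one more tool, called after ">>>" as name([rows], argument=value, ...), one row to a line, values as JSON. play_rows: Moves the arm, as the interface text tells. Its arguments: {"type":"object","properties":{"motion":{"type":"array"},"force":{"type":"number"}},"required":["motion"]}

```bash
mkdir -p pics; cat > h.py <<'E'
import numpy as np,cv2
from cell import arm
def cloud(p):
    d=p["depth"];K=p["K"];v,u=np.mgrid[0:480,0:640]
    c=np.stack([(u-K[0,2])*d/K[0,0],(v-K[1,2])*d/K[1,1],d],-1)
    R=cv2.Rodrigues(np.array(p["rvec"],float))[0]
    w=(c-np.array(p["tvec"]).reshape(3))@R
    w[d==0]=np.nan
    return w
def px(p,w):
    return cv2.projectPoints(np.array(w,float).reshape(-1,3),np.array(p["rvec"],float),np.array(p["tvec"],float),np.array(p["K"],float),None)[0].reshape(-1,2)
E
python3 - <<'E'
from h import *
s=arm.observe();print(s)
for n in["scene","side"]:
    p=arm.get_image(n);cv2.imwrite(f"pics/{n}0.png",p["img"]);w=cloud(p)
    R=cv2.Rodrigues(np.array(p["rvec"],float))[0];print(n,"cam",-R.T@np.array(p["tvec"]).reshape(3))
    for q in["block","fence","dish","dropper","cup","rack"]:
        for r in arm.look_for(p,q)[:3]:
            b=np.array(r["box"])*[640,480,640,480];u,v=int(b[0]+b[2]/2),int(b[1]+b[3]/2)
            print(q,round(r["score"],2),b.round(),w[min(v,479),min(u,639)].round(3))
E
```

```text
{'clock': 0.0, 'joints': array([ 1.05639906,  0.43520665,  0.02496881,  1.57408596, -0.01158089,
        1.13399628, -0.07507408]), 'dq': array([ 0.00072189, -0.00020128, -0.00154397,  0.00016417, -0.00133943,
       -0.00023624,  0.0006104 ]), 'joint_efforts': array([ 4.49948652e-05, -6.67840862e+01,  9.84716713e-01, -3.14462793e+01,
       -6.07933220e-02,  4.27817472e-02,  1.87264268e-04]), 'position': array([ 0.24990275, -0.57231339,  0.22595939]), 'ee_rot': array([-2.62806018e+00,  1.72000277e+00,  2.16284071e-03]), 'force': array([-0.08742626,  0.05961081,  0.09416158]), 'ft_torque': array([ 0.01650637, -0.03770541,  0.00245586]), 'width': 0.9986698415996826}
scene cam [1.11160865 0.25178271 0.76924125]
block 0.8 [327. 182.  41.  42.] [ 0.386 -0.006  0.023]
block 0.79 [250. 127.  74.  70.] [ 0.335 -0.177  0.044]
block 0.67 [255. 217.  68.  65.] [ 0.564 -0.058  0.034]
fence 0.7 [196. 288. 134.  47.] [ 0.696 -0.046  0.004]
dish 0.77 [368. 267.  33.  29.] [0.546 0.134 0.014]
dropper 0.72 [155. 249.  27.  32.] [ 0.702 -0.242  0.047]
cup 0.68 [406. 203.  40.  53.] [0.438 0.177 0.074]
rack 0.75 [122. 174.  68.  73.] [ 0.601 -0.342  0.057]
rack 0.72 [403. 200.  42.  57.] [0.412 0.17  0.048]
side cam [ 0.39096174 -0.56857743  0.61656898]
block 0.9 [308. 235.  88.  61.] [ 0.544 -0.088  0.034]
block 0.73 [220. 246.  61.  31.] [ 0.371 -0.032  0.024]
block 0.71 [155. 286. 122. 132.] [ 0.306 -0.216  0.045]
fence 0.72 [387. 198.  85.  95.] [ 0.709 -0.049  0.007]
dish 0.72 [307. 183.  28.  27.] [0.534 0.13  0.013]
dropper 0.89 [457. 313.  28.  37.] [ 0.683 -0.265  0.047]
dropper 0.23 [388. 198.  82.  95.] [ 0.709 -0.049  0.007]
cup 0.58 [245. 150.  36.  59.] [0.419 0.129 0.079]
rack 0.71 [367. 366. 130. 104.] [ 0.572 -0.379  0.057]
rack 0.35 [311. 237.  84.  60.] [ 0.545 -0.093  0.033]
```

View pics/scene0.png

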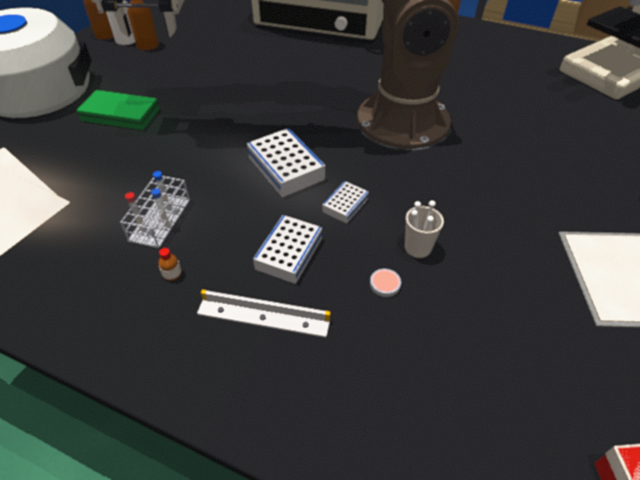

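```bash
cat >> h.py <<'E'
def rect(p,lo,hi,c,r):
    w=cloud(p);m=(w[...,2]>lo)&(w[...,2]<hi)&(np.hypot(w[...,0]-c[0],w[...,1]-c[1])<r)
    q=w[m][:,:2];(cx,cy),(a,b),t=cv2.minAreaRect((q*1000).astype(np.float32))
    return len(q),(round(cx,1),round(cy,1)),(round(a,1),round(b,1)),round(t,1)
E
python3 - <<'E'
from h import *
for n in["scene","side"]:
    p=arm.get_image(n);w=cloud(p)
    print(n)
    for nm,lo,hi,c,r in[("block",.028,.042,(.555,-.07),.1),("big",.038,.06,(.32,-.2),.1),("small",.02,.03,(.375,-.02),.06),("fence",.022,.035,(.69,-.05),.17),("dish",.01,.017,(.54,.132),.05),("drop",.01,.08,(.695,-.25),.04),("cup",.03,.12,(.42,.15),.07),("rack",.03,.11,(.59,-.36),.12)]:
        try: print(nm,rect(p,lo,hi,c,r))
        except Exception as e: print(nm,e)
    im=p["img"][180:300,200:360] if n=="scene" else p["img"][180:330,280:480]
    cv2.imwrite(f"pics/crop_{n}.png",cv2.resize(im,None,fx=4,fy=4))
E
```

```text
scene
block (2308, (549.1, -67.4), (132.4, 91.4), 1.2)
big (2346, (313.8, -193.2), (171.7, 119.2), 57.1)
small (836, (371.5, -16.0), (63.9, 94.9), 79.8)
fence (1969, (609.2, -63.9), (176.2, 240.2), 13.2)
dish (590, (543.7, 137.4), (57.7, 57.0), 9.1)
drop (484, (694.4, -247.9), (30.1, 37.0), 57.6)
cup (1328, (423.0, 168.1), (69.2, 73.8), 76.1)
rack (1191, (579.5, -364.3), (152.8, 71.5), 9.6)
side
block (2864, (548.0, -70.8), (130.3, 92.0), 1.2)
big (7761, (312.9, -197.3), (168.1, 117.1), 56.5)
small (1306, (370.9, -19.3), (64.5, 90.8), 80.8)
fence (2270, (609.0, -66.0), (174.3, 240.4), 12.7)
dish (393, (542.1, 134.1), (57.7, 57.4), 89.4)
drop (718, (688.6, -257.7), (30.3, 36.4), 50.4)
cup (1211, (423.0, 163.9), (71.7, 70.1), 54.2)
rack (3004, (578.9, -367.2), (150.4, 70.3), 9.3)
```

The target candidates in the scene picture are:
- The mid-size block at (289,247), whose 130x91 mm top at 34 mm height matches the description.
- The large block at (286,160), 170x118 mm.
- The small block at (346,201), 91x64 mm.

I choose the first and will check it in a close crop.

View pics/crop_side.png

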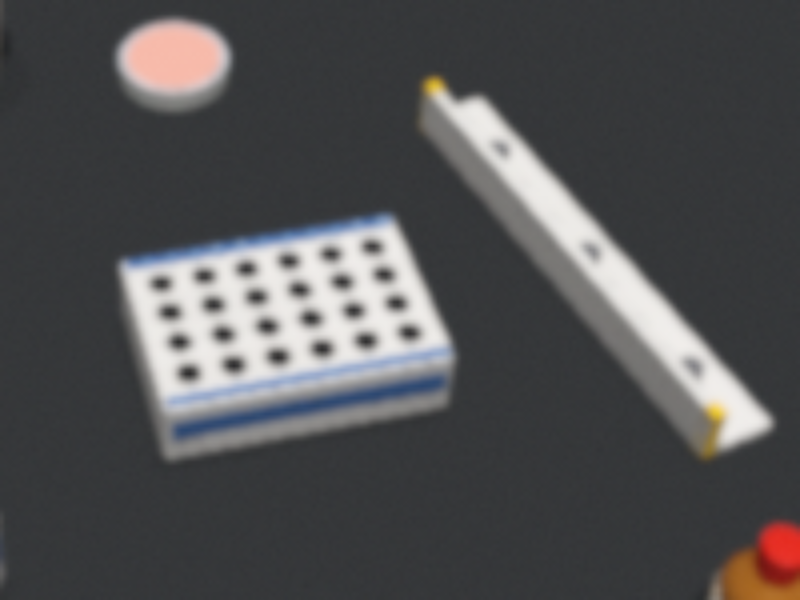

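```bash
python3 - <<'E'
from h import *
for n in["scene","side"]:
    p=arm.get_image(n);w=cloud(p);im=cv2.cvtColor(p["img"],cv2.COLOR_BGR2HSV)
    print(n)
    m=(w[...,2]>.022)&(w[...,2]<.032)&(w[...,0]>.625)&(w[...,0]<.8)&(abs(w[...,1]+.06)<.16)
    q=w[m]; print(len(q),cv2.minAreaRect((q[:,:2]*1000).astype(np.float32)))
    y=(im[...,0]>15)&(im[...,0]<35)&(im[...,1]>120)&(w[...,0]>.6)&(w[...,0]<.8)&(abs(w[...,1]+.06)<.2)
    k,l,st,c=cv2.connectedComponentsWithStats(y.astype(np.uint8))
    for i in range(1,k):
        if st[i,4]>4: print("yellow",st[i,4],c[i].round(),np.nanmean(w[l==i],0).round(4))
    b=(im[...,0]>105)&(im[...,0]<125)&(im[...,1]>110)&(np.hypot(w[...,0]-.55,w[...,1]+.07)<.1)
    k,l,st,c=cv2.connectedComponentsWithStats(b.astype(np.uint8))
    for i in range(1,k):
        if st[i,4]>15: print("blue",st[i,4],np.nanmean(w[l==i],0).round(3))
E
```

```text
scene
547 ((690.8094482421875, -44.47113800048828), (9.580245018005371, 240.41470336914062), 13.071968078613281)
yellow 48 [203. 293.] [ 0.7141 -0.1627  0.0152]
yellow 55 [327. 315.] [0.6619 0.0683 0.0165]
blue 64 [ 0.549 -0.109  0.034]
blue 24 [ 0.583 -0.026  0.034]
side
442 ((689.6932373046875, -47.664398193359375), (9.126959800720215, 239.40892028808594), 13.18676471710205)
yellow 16 [388. 200.] [0.6722 0.0894 0.0093]
yellow 27 [458. 287.] [ 0.7146 -0.1629  0.0177]
blue 22 [ 0.57   0.009 -0.002]
blue 137 [ 0.548 -0.115  0.021]
```

The side crop shows the right block: 24 wells, and blue stripes on its two long sides. At the moment those sides run along world x, toward the fence. The block centre is about (548,-69) mm, and the fence face middle about (687,-47) mm with its x axis at 13°. The block is 140 mm out from the fence and needs about -78° of turn.

My plan is to push the corner at (+x,+y) toward -y, then the opposite corner, then do a wide two-finger push.

```bash
cat >> h.py <<'E'
from scipy.spatial.transform import Rotation as Ro
def rows(poses,claw=-1):
    """world poses (x,y,z mm, phi deg of tool x), tool down -> rows"""
    s=arm.observe();R=Ro.from_rotvec(s["ee_rot"]);p=s["position"]*1000
    for x,y,z,f in poses:
        t=R.inv().apply(np.array([x,y,z])-p);f=np.radians(f)
        Rt=Ro.from_matrix(np.array([[np.cos(f),np.sin(f),0],[np.sin(f),-np.cos(f),0],[0,0,-1]]))
        a=(R.inv()*Rt).as_rotvec()
        print([claw]+[round(float(v)) for v in t]+[round(float(v),3) for v in a])
def arc(P,c,degs,f0):
    o=[]
    for d in degs:
        a=-np.radians(d);v=np.array(P[:2])-c
        o.append((c[0]+v[0]*np.cos(a)-v[1]*np.sin(a),c[1]+v[0]*np.sin(a)+v[1]*np.cos(a),P[2],f0-d))
    return o
F=np.array([687,-46.8]);FA=np.radians(13.1)
def block(n="side",lo=.030,c=(.55,-.07),r=.11):
    p=arm.get_image(n);k,(x,y),(a,b),t=rect(p,lo,.038,c,r)
    L=t if a>b else t+90
    L=(L+90+77)%180-90-77   # long axis angle near 0..-160
    d=np.array([x,y])-F;u=np.array([np.cos(FA),np.sin(FA)])
    print("block",n,k,(x,y),(a,b),"long axis",round(L,1),"fence x,y",round(d@u,1),round(d@[-u[1],u[0]],1),"err deg",round(L+76.9,1))
    return p
E
python3 -c "
from h import *
rows([(602,10,100,-90)])"
```

```text
[-1, -393, -556, 127, 0.0, -0.0, 0.412]
```

>>> play_rows([
  [-1,-393,-556,40,0,0,0.41],
  [-1,-393,-556,40,0,0,0.41],
  [-1,-393,-556,40,0,0,0.41],
  [-1,-393,-556,40,0,0,0.41],
  [-1,-393,-556,40,0,0,0.41],
  [-1,-393,-556,40,0,0,0.41],
  [-1,-393,-556,40,0,0,0.41],
  [-1,-393,-556,40,0,0,0.41],
  [-1,-393,-556,40,0,0,0.41],
  [-1,-393,-556,40,0,0,0.41],
], force=40)

```text
clock: 1.9
position: [0.5089, -0.1444, 0.1977]
ee_rot: [-2.223, 2.22, -0.001]
force: [1.4, -1.3, -0.9]
width: 0.18
```

```bash
python3 -c "
from h import *
print(arm.observe()['position'])
rows([(602,20,80,-90),(602,20,14,-90)])"
```

```text
[ 0.50894067 -0.14442913  0.1976868 ]
[-1, -164, -93, 118, -0.001, -0.0, 0.001]
[-1, -164, -93, 184, -0.001, -0.0, 0.001]
```

>>> play_rows([
  [-1,-164,-93,30,0,0,0],
  [-1,-164,-93,30,0,0,0],
  [-1,-164,-93,30,0,0,0],
  [-1,-164,-93,60,0,0,0],
  [-1,-164,-93,100,0,0,0],
  [-1,-164,-93,140,0,0,0],
  [-1,-164,-93,170,0,0,0],
  [-1,-164,-93,184,0,0,0],
  [-1,-164,-93,184,0,0,0],
])

```text
clock: 2.8
position: [0.6007, 0.0195, 0.0121]
ee_rot: [2.222, -2.218, -0.002]
force: [-0.4, -0.3, -0.9]
width: 0.001
```

```bash
python3 -c "
from h import *
s=arm.observe();print(s['position'],s['width'],s['clock'])
p=block();cv2.imwrite('pics/a.png',p['img'][100:480,150:640])
c=np.array([516.5,-70])
rows([(602,12,14,-90),(602,4,14,-90),(602,-3,14,-90)]+arc((602,-8,14),c,[0,4,8,12,16,20,24],-90))"
```

```text
[0.60065094 0.01953729 0.01212655] 0.0012132343297643325 2.8
block side 2772 (547.0, -45.2) (130.4, 144.2) long axis -88.2 fence x,y -136.0 33.3 err deg -11.3
[-1, 8, 0, 0, -0.0, -0.0, 0.001]
[-1, 16, 0, 0, -0.0, -0.0, 0.001]
[-1, 23, 0, 0, -0.0, -0.0, 0.001]
[-1, 28, 0, 0, -0.0, -0.0, 0.001]
[-1, 34, -4, 0, -0.0, -0.0, 0.071]
[-1, 40, -8, 0, -0.0, -0.0, 0.141]
[-1, 47, -11, 0, -0.0, -0.0, 0.211]
[-1, 54, -14, 0, -0.0, -0.0, 0.281]
[-1, 61, -16, 0, -0.0, -0.0, 0.35]
[-1, 68, -18, 0, -0.0, -0.0, 0.42]
```

View pics/a.png

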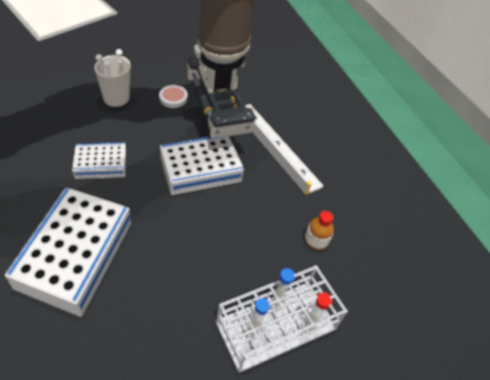

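The picture shows the shut fingers down beside the block's far end at about (225,120), on its +y side. Nothing has been touched.

>>> play_rows([
  [-1,8,0,0,0,0,0],
  [-1,15,0,0,0,0,0],
  [-1,20,0,0,0,0,0],
  [-1,25,0,0,0,0,0],
  [-1,31,-3,0,0,0,0.05],
  [-1,37,-6,0,0,0,0.12],
  [-1,44,-9,0,0,0,0.19],
  [-1,51,-11,0,0,0,0.26],
  [-1,58,-13,0,0,0,0.33],
])

```text
clock: 3.75
position: [0.6167, -0.0369, 0.0149]
ee_rot: [-1.824, 2.553, -0.001]
force: [1.3, 4.8, 3.6]
width: 0.004
```

```bash
cat >> h.py <<'E'
def rect(p,lo,hi,c,r):
    w=cloud(p);hsv=cv2.cvtColor(p["img"],cv2.COLOR_BGR2HSV)
    m=(w[...,2]>lo)&(w[...,2]<hi)&(np.hypot(w[...,0]-c[0],w[...,1]-c[1])<r)
    m=cv2.morphologyEx(m.astype(np.uint8),cv2.MORPH_OPEN,np.ones((3,3)))
    k,l,st,_=cv2.connectedComponentsWithStats(m,connectivity=4);i=1+st[1:,4].argmax()
    q=w[l==i][:,:2];(cx,cy),(a,b),t=cv2.minAreaRect((q*1000).astype(np.float32))
    return len(q),(round(cx,1),round(cy,1)),(round(a,1),round(b,1)),round(t,1)
E
python3 -c "
from h import *
s=arm.observe();print(s['position'],s['width'],s['force'])
block();p=block('scene');cv2.imwrite('pics/b.png',cv2.resize(p['img'][130:350,180:440],None,fx=3,fy=2.7))"
```

```text
[ 0.6166829  -0.03689356  0.01488009] 0.004005885424967496 [1.26280682 4.8096366  3.56373028]
block side 2589 (544.9, -82.0) (93.3, 129.4) long axis -16.6 fence x,y -146.4 -2.1 err deg 60.3
block scene 69 (594.5, -122.9) (35.5, 10.8) long axis -109.1 fence x,y -107.3 -53.2 err deg -32.2
```

```bash
python3 -c "
from h import *
s=arm.observe()['position']*1000
c=np.array([510.5,-71.7])
rows(arc((s[0],s[1],14),c,[3,6,9.5,13,16.5,20,23.5,27],-109))"
```

```text
[-1, 5, -3, 1, -0.003, 0.001, 0.053]
[-1, 10, -6, 1, -0.003, 0.001, 0.106]
[-1, 16, -10, 1, -0.003, 0.001, 0.167]
[-1, 22, -13, 1, -0.003, 0.002, 0.228]
[-1, 28, -15, 1, -0.003, 0.002, 0.289]
[-1, 35, -17, 1, -0.003, 0.002, 0.35]
[-1, 41, -19, 1, -0.003, 0.002, 0.411]
[-1, 48, -20, 1, -0.003, 0.002, 0.472]
```

>>> play_rows([
  [-1,5,-3,0,0,0,0.05],
  [-1,10,-6,0,0,0,0.11],
  [-1,16,-10,0,0,0,0.17],
  [-1,22,-13,0,0,0,0.23],
  [-1,28,-15,0,0,0,0.29],
  [-1,35,-17,0,0,0,0.35],
  [-1,41,-19,0,0,0,0.41],
  [-1,48,-20,0,0,0,0.47],
  [-1,48,-20,0,0,0,0.47],
  [-1,34,-27,0,0,0,0.47],
])

```text
clock: 4.85
position: [0.6295, -0.0816, 0.0147]
ee_rot: [-1.179, 2.912, -0.003]
force: [-0.3, -0.5, -0.2]
width: 0.006
```

```bash
python3 -c "
from h import *
s=arm.observe();print(s['position'],s['ee_rot'],s['force'])
block()"
```

```text
[ 0.62953606 -0.08158796  0.01465315] [-1.17924014e+00  2.91158367e+00 -2.64717491e-03] [-0.3479047  -0.47815884 -0.20701649]
block side 2684 (537.1, -97.7) (91.9, 130.2) long axis -45.7 fence x,y -157.5 -15.6 err deg 31.2
```

```bash
python3 -c "
from h import *
s=arm.observe()['position']*1000
rows([(s[0],s[1],100,-136),(446,-117,100,-136),(446,-117,14,-136)])"
```

```text
[-1, 0, 0, -85, -0.002, 0.004, 0.005]
[-1, 161, 102, -86, -0.002, 0.004, 0.005]
[-1, 162, 102, 0, -0.002, 0.004, 0.005]
```

>>> play_rows([
  [-1,0,0,-45,0,0,0],
  [-1,0,0,-85,0,0,0],
  [-1,35,22,-85,0,0,0],
  [-1,75,48,-85,0,0,0],
  [-1,115,73,-85,0,0,0],
  [-1,150,95,-85,0,0,0],
  [-1,162,102,-80,0,0,0],
  [-1,162,102,-50,0,0,0],
  [-1,162,102,-20,0,0,0],
  [-1,162,102,0,0,0,0],
])

```text
clock: 5.9
position: [0.4457, -0.1159, 0.0128]
ee_rot: [-1.188, 2.904, 0.001]
force: [-0.1, 0.7, 0.2]
width: 0.003
```

```bash
python3 -c "
from h import *
s=arm.observe();print(s['position'],s['ee_rot'],s['force'])
p=block();cv2.imwrite('pics/c.png',p['img'][100:480,150:640])
c=np.array([562.2,-123.5])
rows([(452,-111,14,-136)]+arc((456.4,-106.6,14),c,[0,4,8,12,16,20,24,28],-136))"
```

```text
[ 0.44571264 -0.11592227  0.0127906 ] [-1.18818831e+00  2.90410643e+00  6.72858286e-04] [-0.10830406  0.68338821  0.22035891]
block side 2467 (544.4, -105.0) (90.7, 110.0) long axis -45.3 fence x,y -152.1 -24.4 err deg 31.6
[-1, -9, -2, -3, 0.002, 0.002, 0.009]
[-1, -15, -2, -3, 0.002, 0.002, 0.009]
[-1, -21, 2, -3, 0.002, 0.002, 0.079]
[-1, -28, 6, -3, 0.002, 0.001, 0.149]
[-1, -34, 9, -3, 0.002, 0.001, 0.218]
[-1, -41, 12, -3, 0.002, 0.001, 0.288]
[-1, -48, 15, -3, 0.002, 0.001, 0.358]
[-1, -55, 16, -3, 0.002, 0.001, 0.428]
[-1, -63, 18, -3, 0.002, 0.001, 0.498]
```

View pics/c.png

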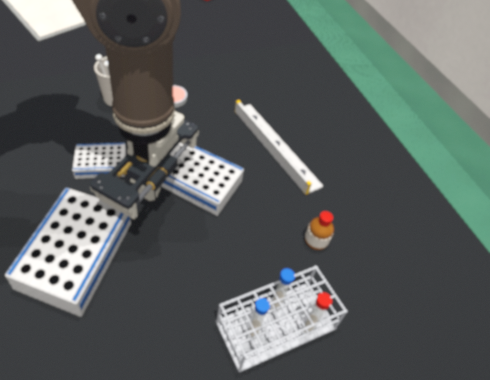

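The picture shows the hand at the block's near end, around (150,170), between the block and the two look-alikes. The block itself is partly hidden but has not moved.

>>> play_rows([
  [-1,-7,-2,-1,0,0,0],
  [-1,-13,-2,-2,0,0,0],
  [-1,-18,0,-2,0,0,0.04],
  [-1,-24,4,-2,0,0,0.1],
  [-1,-30,7,-2,0,0,0.17],
  [-1,-37,10,-2,0,0,0.24],
  [-1,-43,13,-2,0,0,0.31],
  [-1,-49,15,-2,0,0,0.37],
  [-1,-55,16,-2,0,0,0.43],
  [-1,-55,16,-2,0,0,0.43],
])

```text
clock: 6.95
position: [0.4734, -0.0641, 0.0138]
ee_rot: [-0.544, 3.092, 0.004]
force: [0.1, 0.1, -0.2]
width: 0.006
```

```bash
python3 -c "
from h import *
s=arm.observe();print(s['position'],s['ee_rot'],s['force'])
block();block('scene')"
```

```text
[ 0.47343922 -0.06410474  0.01375726] [-0.54440911  3.09233399  0.00419945] [ 0.14003112  0.08185673 -0.24023517]
block side 2698 (549.9, -91.2) (93.7, 126.0) long axis -68.1 fence x,y -143.6 -12.2 err deg 8.8
block scene 1911 (550.6, -85.0) (92.5, 130.0) long axis -68.7 fence x,y -141.5 -6.3 err deg 8.2
```

```bash
python3 -c "
from h import *
s=arm.observe()['position']*1000
c=np.array([563.2,-121.5])
a=arc((s[0],s[1],14),c,[2,4,6,8,10],-160)
x,y,z,f=a[-1];a.append((x+18*np.cos(np.radians(f)),y+18*np.sin(np.radians(f)),z,f));rows(a)"
```

```text
[-1, -3, 2, 0, 0.001, 0.003, 0.036]
[-1, -6, 4, 0, 0.002, 0.003, 0.071]
[-1, -9, 6, 0, 0.002, 0.003, 0.106]
[-1, -12, 8, 0, 0.002, 0.003, 0.14]
[-1, -16, 10, 0, 0.002, 0.003, 0.175]
[-1, 2, 13, 0, 0.002, 0.003, 0.175]
```

>>> play_rows([
  [-1,-3,2,0,0,0,0.04],
  [-1,-6,4,0,0,0,0.07],
  [-1,-9,6,0,0,0,0.11],
  [-1,-12,8,0,0,0,0.14],
  [-1,-15,10,0,0,0,0.16],
  [-1,-15,10,0,0,0,0.16],
  [-1,2,13,0,0,0,0.16],
  [-1,22,17,0,0,0,0.16],
])

```text
clock: 7.85
position: [0.4485, -0.0567, 0.014]
ee_rot: [-0.3, 3.122, 0.003]
force: [-0.2, -0.5, -1.0]
width: 0.004
```

```bash
python3 -c "
from h import *
s=arm.observe();print(s['position'],s['ee_rot'],s['force'])
block();block('scene')"
```

```text
[ 0.44853741 -0.05668415  0.01397214] [-3.00118010e-01  3.12191031e+00  2.59118656e-03] [-0.22991347 -0.53950511 -0.97086735]
block side 2848 (555.1, -85.4) (91.0, 131.4) long axis -78.3 fence x,y -137.2 -7.7 err deg -1.4
block scene 2237 (556.0, -82.3) (92.7, 130.0) long axis -78.1 fence x,y -135.6 -4.9 err deg -1.2
```

```bash
python3 -c "
from h import *
s=arm.observe()['position']*1000
rows([(475,-100,75,-77),(475,-100,14,-77)],0)"
```

```text
[0, -21, -48, -61, 0.001, 0.003, -1.608]
[0, -21, -48, 0, 0.001, 0.003, -1.608]
```

>>> play_rows([
  [-1,0,0,-40,0,0,0],
  [0,0,0,-70,0,0,-0.14],
  [0,0,0,-70,0,0,-0.5],
  [0,0,0,-70,0,0,-0.9],
  [0,-10,-20,-70,0,0,-1.3],
  [0,-21,-48,-70,0,0,-1.608],
  [0,-21,-48,-70,0,0,-1.608],
  [0,-21,-48,-70,0,0,-1.608],
  [0,-21,-48,-70,0,0,-1.608],
  [0,-21,-48,-70,0,0,-1.608],
])

```text
clock: 8.95
position: [0.476, -0.1007, 0.0841]
ee_rot: [-2.18, 2.256, -0.001]
force: [-0.0, 0.1, -0.1]
width: 0.501
```

```bash
python3 -c "
from h import *
s=arm.observe();print(s['position'],s['ee_rot'],s['width'])
block()
rows([(475,-100,14,-77)],0)"
```

```text
[ 0.4760216  -0.10066021  0.08408971] [-2.18042105e+00  2.25643906e+00 -5.09940526e-04] 0.5014174727085667
block side 2129 (555.1, -85.4) (90.9, 132.0) long axis -78.2 fence x,y -137.2 -7.7 err deg -1.3
[0, -1, 1, 70, -0.003, 0.002, -0.252]
```

>>> play_rows([
  [0,0,0,20,0,0,-0.13],
  [0,-1,1,50,0,0,-0.25],
  [0,-1,1,66,0,0,-0.25],
  [0,-1,1,70,0,0,-0.25],
  [0,-1,1,70,0,0,-0.25],
])

```text
clock: 9.5
position: [0.4756, -0.0996, 0.0141]
ee_rot: [-2.452, 1.959, -0.001]
force: [0.8, -0.2, 0.2]
width: 0.506
```

```bash
python3 -c "
from h import *
s=arm.observe();print(s['position'],s['ee_rot'],s['width'])
u=np.array([np.cos(FA),np.sin(FA)])
p=s['position'][:2]*1000;print((p-F)@u)
rows([(*(p+d*u),14,-77) for d in (10,100)],0)"
```

```text
[ 0.47559229 -0.09962042  0.01405591] [-2.45189656e+00  1.95852064e+00 -1.33321642e-03] 0.5061106818139997
-217.8778455916561
[0, 0, -10, 0, -0.003, 0.002, -0.004]
[0, -1, -100, 0, -0.003, 0.002, -0.004]
```

>>> play_rows([
  [0,0,-10,0,0,0,0],
  [0,0,-18,0,0,0,0],
  [0,0,-23,0,0,0,0],
  [0,0,-28,0,0,0,0],
  [0,0,-34,0,0,0,0],
  [0,0,-42,0,0,0,0],
  [0,0,-50,0,0,0,0],
  [0,0,-58,0,0,0,0],
  [0,0,-66,0,0,0,0],
  [0,0,-74,0,0,0,0],
])

```text
clock: 10.5
position: [0.5478, -0.0831, 0.0141]
ee_rot: [-2.452, 1.959, 0.0]
force: [-2.8, -1.1, -2.8]
width: 0.503
```

```bash
python3 -c "
from h import *
s=arm.observe();print(s['position'],s['ee_rot'],s['width'],s['force'])
u=np.array([np.cos(FA),np.sin(FA)])
p=s['position'][:2]*1000;print((p-F)@u)
block(c=(.61,-.07));block('scene',c=(.61,-.07))
p=arm.get_image('scene');cv2.imwrite('pics/d.png',p['img'][150:360,180:420].repeat(3,0).repeat(3,1)[:600])
rows([(s['position'][0]*1000+u[0]*40,s['position'][1]*1000+u[1]*40,14,-77)],0)"
```

```text
[ 0.54784049 -0.08306761  0.0140718 ] [-2.45249008e+00  1.95892525e+00  4.42610497e-05] 0.5032318717260911 [-2.83340971 -1.07911073 -2.76208842]
-143.75811904275184
block side 707 (635.2, -72.6) (139.2, 55.8) long axis -94.4 fence x,y -56.3 -13.4 err deg -17.5
block scene 2520 (605.6, -70.4) (93.9, 130.6) long axis -77.2 fence x,y -84.6 -4.5 err deg -0.3
[0, 0, -38, 1, -0.006, 0.001, -0.003]
```

View pics/d.png

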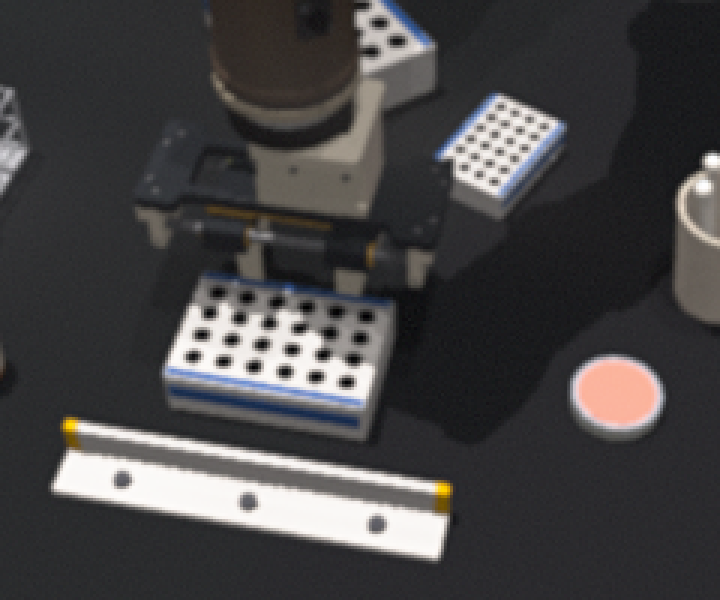

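The picture shows two fingertips square on the block's back. Its striped side is parallel to the fence with about 40 mm to go, and the block lies between the yellow ends at (70,430) and (443,495).

>>> play_rows([
  [0,0,-6,0,0,0,0],
  [0,0,-12,0,0,0,0],
  [0,0,-18,0,0,0,0],
  [0,0,-24,0,0,0,0],
  [0,0,-29,0,0,0,0],
  [0,0,-33,0,0,0,0],
  [0,0,-35,0,0,0,0],
  [0,0,-36,0,0,0,0],
])

```text
clock: 11.45
position: [0.5834, -0.0752, 0.0146]
ee_rot: [-2.452, 1.958, -0.002]
force: [-6.5, -1.1, 3.0]
width: 0.497
```

```bash
python3 -c "
from h import *
s=arm.observe();print(s['position'],s['ee_rot'],s['width'],s['force'])
u=np.array([np.cos(FA),np.sin(FA)])
p=s['position'][:2]*1000;print((p-F)@u)
block('scene',c=(.64,-.06))"
```

```text
[ 0.58343407 -0.07517228  0.01463701] [-2.45213971e+00  1.95816795e+00 -1.63756416e-03] 0.4973930171132767 [-6.52232429 -1.07662111  2.96708248]
-107.301341540819
block scene 2706 (638.4, -62.8) (94.2, 130.3) long axis -76.9 fence x,y -51.0 -4.6 err deg 0.0
```

About 5-8 mm remains. I'll creep forward and watch the force.

>>> play_rows([
  [0,0,-2,0,0,0,0],
  [0,0,-4,0,0,0,0],
  [0,0,-5,0,0,0,0],
  [0,0,-6,0,0,0,0],
])

```text
clock: 11.9
position: [0.5877, -0.0743, 0.0146]
ee_rot: [-2.453, 1.96, 0.001]
force: [-7.2, -1.6, 3.5]
width: 0.498
```

>>> play_rows([
  [0,0,-1,0,0,0,0],
  [0,0,-2,0,0,0,0],
  [0,0,-2,0,0,0,0],
])

```text
clock: 12.2
position: [0.5879, -0.0743, 0.0146]
ee_rot: [2.453, -1.961, -0.005]
force: [-9.3, -0.6, 5.9]
width: 0.5
```

>>> play_rows([
  [0,0,-2,0,0,0,0],
  [0,0,-4,0,0,0,0],
  [0,0,-5,0,0,0,0],
  [0,0,-5,0,0,0,0],
])

```text
clock: 12.6
position: [0.5884, -0.0742, 0.0146]
ee_rot: [2.448, -1.959, -0.013]
force: [-16.9, -2.7, 13.9]
width: 0.502
```

```bash
python3 -c "
from h import *
s=arm.observe();print(s['position'],s['force'])
u=np.array([np.cos(FA),np.sin(FA)])
p=s['position'][:2]*1000;print((p-F)@u)
block('scene',c=(.64,-.06))"
```

```text
[ 0.58838576 -0.07424272  0.01456539] [-16.90083162  -2.74265038  13.8621056 ]
-102.2678315935218
block scene 2742 (643.9, -62.0) (93.9, 130.6) long axis -77.6 fence x,y -45.4 -5.0 err deg -0.7
```

The force has risen to 17 N with no further motion, and the fitted centre is at -45.4 mm, so the block is seated. I'll back away level, then lift.

>>> play_rows([
  [0,0,3,0,0,0,0],
  [0,0,8,0,0,0,0],
  [0,0,18,0,0,0,0],
  [0,0,35,0,0,0,0],
  [0,0,50,-15,0,0,0],
  [0,0,65,-55,0,0,0],
  [0,0,80,-100,0,0,0],
  [0,0,100,-140,0,0,0],
  [0,0,120,-150,0,0,0],
  [0,0,120,-150,0,0,0],
])

```text
clock: 13.65
position: [0.4719, -0.1017, 0.168]
ee_rot: [2.448, -1.961, -0.008]
force: [-0.4, -0.2, 0.3]
width: 0.499
```

```bash
python3 -c "
from h import *
s=arm.observe();print(s['position'],s['force'])
for n in['scene','side']:
    p=block(n,c=(.64,-.06),r=.1)
    print(rect(p,.01,.017,(.54,.132),.05),rect(p,.03,.11,(.59,-.36),.12),rect(p,.01,.08,(.695,-.25),.04),rect(p,.03,.12,(.42,.16),.07))
    cv2.imwrite(f'pics/e_{n}.png',cv2.resize(p['img'][150:350,280:500] if n=='side' else p['img'][180:350,180:420],None,fx=3,fy=3))"
```

```text
[ 0.4719044  -0.10167191  0.16796547] [-0.37955662 -0.23244032  0.31869578]
block scene 2698 (644.8, -61.8) (91.7, 130.5) long axis -76.8 fence x,y -44.5 -5.0 err deg 0.1
(571, (542.0, 136.9), (57.2, 56.3), 27.9) (438, (561.5, -361.9), (125.0, 30.1), 43.6) (483, (694.7, -247.3), (30.1, 36.7), 57.8) (1321, (423.5, 167.6), (71.9, 70.4), 44.1)
block side 2614 (643.9, -65.0) (91.5, 131.7) long axis -77.2 fence x,y -46.1 -8.0 err deg -0.3Traceback (most recent call last):
  File "<string>", line 6, in <module>
    print(rect(p,.01,.017,(.54,.132),.05),rect(p,.03,.11,(.59,-.36),.12),rect(p,.01,.08,(.695,-.25),.04),rect(p,.03,.12,(.42,.16),.07))
          ~~~~^^^^^^^^^^^^^^^^^^^^^^^^^^^
  File "h.py", line 43, in rect
    k,l,st,_=cv2.connectedComponentsWithStats(m,connectivity=4);i=1+st[1:,4].argmax()
                                                                    ~~~~~~~~~~~~~~~^^
ValueError: attempt to get argmax of an empty sequence
```

View pics/e_scene.png

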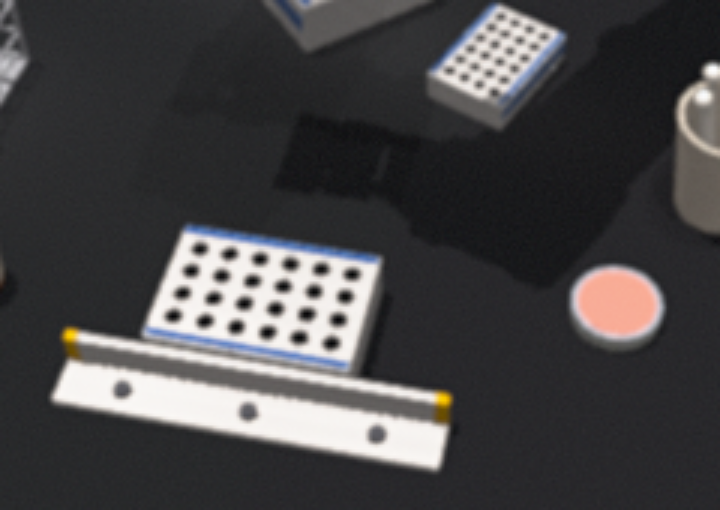

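In the last picture the block's striped side lies along the fence with the stripe at (150,330)-(345,365), well inside the yellow ends, and the hand is away. Each camera's own fence fit puts the block centre 45.7 and 45.5 mm from the face, at about 0.2° off parallel, so I'm handing in.

```bash
python3 -c "
from h import *
print(arm.sign_off())"
```

```text
the job is handed in; nothing more can be done
None
```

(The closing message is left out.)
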